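# Weed out the binding polisher pulleys

### The arm

A 7-joint arm with a two-finger parallel gripper is mounted at the origin on the work surface. World frame = base frame: x ahead of the robot, y to its left, z up, the work surface at z = 0. Lengths are in m, angles in rad, forces in N, time in s.
With the tool pointing down it reaches from about 0.35 to 0.9 m from the base axis. Payload 8.1 kg.
Tool frame: the origin (TCP) lies midway between the tips of the shut fingers; the grasp point (between the pads) lies 19 mm behind it; z points along the fingers, y is the line along which they close (so a half turn about z gives the same grasp; the last joint's range is limited). The gripper opens to 92 mm and grips with 3 to 60 N. Pads are 19 mm wide; open, the fingers measure 130 mm over their backs; the gripper's body (75 mm by 190 mm) begins 47 mm behind the grasp point.
Start: joints at [1.117, 0.434, 0.025, 1.573, -0.012, 1.134, -0.075], TCP at [0.215, -0.587, 0.227] pointing down, gripper open.
Joint ranges: [-2.62, 2.62], [-0.44, 2.09], [-1.27, 1.32], [0.08, 2.57], [-1.32, 4.46], [0.12, 2], [-2.74, 2.74]. Speed limits (rad/s): [2.22, 2.22, 3.01, 3.01, 3.14, 3.14, 3.14].

### API

Orientations are given as a rotation vector (axis times angle).
In Python, from cell import arm gives the robot as it stands.
- The arm moves only by the tool arm_command, never from a script. Its arguments are lists of equal length, an entry for each row: "dp": the shift along the tool's x, y, z in units of 25 mm (1.0 is 25 mm), a list of three; "angular": the turn, a rotation vector about the tool's x, y, z in units of 0.15 rad (1.0 is 0.15 rad), a list of three; "claw": the opening, from 0 (shut) to 1 (fully open). In form: {"dp": [[x, y, z], ...], "angular": [[rx, ry, rz], ...], "claw": [claw, ...]}. A call has 1 to 10 rows; each row shifts and turns the commanded pose from where the row before left it, along the tool's axes as they then stand; what a row does not reach is not made up. A row lasts 1/10 s, in which the tool goes at most 50 mm and 8.59 degrees, less where a joint would pass 70% of its speed; a pose out of reach is approached as far as the arm can. A call with a number of a shift or a turn outside -1 to 1 is refused whole. A call with a gripper value outside its range is refused whole. The fingers move at their own pace and stop on an object; "force" is the grip in N (left out, the last holds). Time passes only in rows, so rows that do not move let the fingers close. It gives the time, the measured TCP pose, the force, the opening and the grip force at its end, in the units of the state.
- arm.observe(): the state, without advancing time (a new reading comes with each control period).
- arm.get_image(name): name is "side" or "top" or "wrist"; returns a dict with "frame" (480x640x3 uint8, red, green, blue), "z_map" (480x640 float32, m along the optical axis (not along the pixel's ray), 0 where there is no reading), "K" (3x3 intrinsics, pixels), "k1" (the pictures are not rectified: a ray, as slopes to the right and down, at radius r is drawn at 1 + k1 r^2 times it, then the intrinsics apply), "R" (3x3) and "t" (3): a world point X has camera coordinates R X + t. Camera axes: x right, y down, z forward; pixel columns grow to the right and rows downward; lengths in m; the calibration is good to about 2 mm. A picture is of the moment at which its call begins.
- arm.sign_off(): hands the job in; it is judged then, once.
The state is a dict: "clock": time; "joints": joint angles; "dq": joint speeds; "joint_efforts": joint torques, N m; "position": TCP position; "ee_rot": TCP orientation; "force": force on the tool from outside, world axes, zero at the start; "ft_torque": the same for the moment, N m; "width": opening from 0.0 (shut) to 1.0 (fully open); "gripper_force": force on a finger pad.
Only numpy, scipy, OpenCV 4.12 (cv2) and the standard library are available. Lean on these libraries where they do the work, as an engineer would, in place of code of your own. Each camera call takes 0.05 s, during which the arm holds its last target. There are 200 camera calls.

### The job

Try each of the four pulleys in the wooden rack by pushing it round by its brass pin. Leave every pulley that spins freely in its nest with its pin turned to point at the green strip, and move the two that drag, spring back or stop short into the red tray, standing on their feet. Leave the jar, pot and hammer alone.

Things in the scene. Friction and masses are not known exactly. Their poses are not given: they have to be found in the camera images.
- rack: fixed wooden rack, 90 x 364 mm plus the strip, origin under its centre on the bench, z up, its y along the row. Four square nests, 69 mm wide, 88 mm apart along y (at y = -132, -44, 44 and 132 mm); nest floor 6 mm and wall tops 16 mm above the bench. A green strip, 16 mm wide, runs along its +x long side
- tray: fixed red open tray for rejects, 132 (x) x 222 (y) x 26 mm, walls 4 mm, floor 4 mm thick; origin under its centre on the bench, y along its long side; room for blocks side by side along y
- centre_a (a point): centre of a pulley block: on the axle, mid-height of the pulley, 34 mm above the foot's underside (40 mm above the bench in the rack); x towards the green strip as racked, z up. Loose, 0.5 to 0.85 kg: blue square foot 66 x 66 x 16 mm, neck 20 mm thick, 10 mm tall, then a white plastic pulley, 60 mm diameter, from 26 to 42 mm up. It can be gripped across the rim from above and lifts straight out
- centre_b (a point): the same point of another pulley block, alike in looks and size to centre_a. A sound pulley, of whichever letter, turns endlessly either way at under 0.5 N pushed at its pin, and stays where it is left
- centre_c (a point): the same point of another block, alike in looks. A faulty pulley, of whichever letter, is one of two kinds: it binds, dragging ever harder as it turns towards the strip (about 6 N at the pin half-way, 10 N near it), and springing back when let go, or it turns lightly but meets a dead stop at least 45 degrees before its pin points at the strip, either way round
- centre_d (a point): the same point of another block, alike in looks. Two of the four, of any letters, are faulty
- pin_a (a point): brass drive pin of the pulley at centre_a: upright, 10 mm diameter, 14 mm tall on the pulley's black face, 22 mm from the axle; this point is its mid-height (49 mm above the foot's underside, 55 mm above the bench in the rack). It starts 80 to 127 degrees off the strip's direction, to either side; pushed sideways it turns the pulley
- pin_b (a point): the same point of the drive pin of the pulley at centre_b (see pin_a)
- pin_c (a point): the same point of the drive pin of the pulley at centre_c (see pin_a)
- pin_d (a point): the same point of the drive pin of the pulley at centre_d (see pin_a)
- jar_mid (a point): bystander: clear jar with orange lid, 52 mm diameter, 70 mm tall; its middle
- pot_mid (a point): bystander: blue open pot, 68 mm diameter, 85 mm tall; its middle
- hammer: bystander: hammer, 200 mm long, lying on the bench

How it is judged:
At the end, for the whole second after the job is handed in: The two sound pulleys stand in their nests (within 12 mm of the start, upright), pins within 40 degrees of square to the green strip; the two faulty ones stand on their feet on the tray's floor (leaning under 0.12 rad, axle within 50 mm of its centre in x, 90 mm in y) (((distance of centre_a from where it was at the start of the episode below 0.012 m and angle between centre_a's own z axis and vertical below 0.1 rad and x of pin_a in the frame of centre_a above 0.0165 m) or (x of centre_a in the frame of tray between -0.05 and 0.05 m and y of centre_a in the frame of tray between -0.09 and 0.09 m and z of centre_a in the frame of tray below 0.045 m and angle between centre_a's own z axis and vertical below 0.12 rad)) and ((distance of centre_b from where it was at the start of the episode below 0.012 m and angle between centre_b's own z axis and vertical below 0.1 rad and x of pin_b in the frame of centre_b above 0.0165 m) or (x of centre_b in the frame of tray between -0.05 and 0.05 m and y of centre_b in the frame of tray between -0.09 and 0.09 m and z of centre_b in the frame of tray below 0.045 m and angle between centre_b's own z axis and vertical below 0.12 rad)) and ((distance of centre_c from where it was at the start of the episode below 0.012 m and angle between centre_c's own z axis and vertical below 0.1 rad and x of pin_c in the frame of centre_c above 0.0165 m) or (x of centre_c in the frame of tray between -0.05 and 0.05 m and y of centre_c in the frame of tray between -0.09 and 0.09 m and z of centre_c in the frame of tray below 0.045 m and angle between centre_c's own z axis and vertical below 0.12 rad)) and ((distance of centre_d from where it was at the start of the episode below 0.012 m and angle between centre_d's own z axis and vertical below 0.1 rad and x of pin_d in the frame of centre_d above 0.0165 m) or (x of centre_d in the frame of tray between -0.05 and 0.05 m and y of centre_d in the frame of tray between -0.09 and 0.09 m and z of centre_d in the frame of tray below 0.045 m and angle between centre_d's own z axis and vertical below 0.12 rad)) and ((distance of centre_b from where it was at the start of the episode below 0.012 m and angle between centre_b's own z axis and vertical below 0.1 rad and x of pin_b in the frame of centre_b above 0.0165 m) or (distance of centre_c from where it was at the start of the episode below 0.012 m and angle between centre_c's own z axis and vertical below 0.1 rad and x of pin_c in the frame of centre_c above 0.0165 m) or (distance of centre_d from where it was at the start of the episode below 0.012 m and angle between centre_d's own z axis and vertical below 0.1 rad and x of pin_d in the frame of centre_d above 0.0165 m)) and ((distance of centre_a from where it was at the start of the episode below 0.012 m and angle between centre_a's own z axis and vertical below 0.1 rad and x of pin_a in the frame of centre_a above 0.0165 m) or (distance of centre_c from where it was at the start of the episode below 0.012 m and angle between centre_c's own z axis and vertical below 0.1 rad and x of pin_c in the frame of centre_c above 0.0165 m) or (distance of centre_d from where it was at the start of the episode below 0.012 m and angle between centre_d's own z axis and vertical below 0.1 rad and x of pin_d in the frame of centre_d above 0.0165 m)) and ((distance of centre_a from where it was at the start of the episode below 0.012 m and angle between centre_a's own z axis and vertical below 0.1 rad and x of pin_a in the frame of centre_a above 0.0165 m) or (distance of centre_b from where it was at the start of the episode below 0.012 m and angle between centre_b's own z axis and vertical below 0.1 rad and x of pin_b in the frame of centre_b above 0.0165 m) or (distance of centre_d from where it was at the start of the episode below 0.012 m and angle between centre_d's own z axis and vertical below 0.1 rad and x of pin_d in the frame of centre_d above 0.0165 m)) and ((distance of centre_a from where it was at the start of the episode below 0.012 m and angle between centre_a's own z axis and vertical below 0.1 rad and x of pin_a in the frame of centre_a above 0.0165 m) or (distance of centre_b from where it was at the start of the episode below 0.012 m and angle between centre_b's own z axis and vertical below 0.1 rad and x of pin_b in the frame of centre_b above 0.0165 m) or (distance of centre_c from where it was at the start of the episode below 0.012 m and angle between centre_c's own z axis and vertical below 0.1 rad and x of pin_c in the frame of centre_c above 0.0165 m))); the robot touches nothing.
It fails at once if the jar is shifted by more than 25 mm (distance of jar_mid from where it was at the start of the episode above 0.025 m).
It fails at once if the pot is shifted by more than 25 mm (distance of pot_mid from where it was at the start of the episode above 0.025 m).
It fails at once if the hammer is shifted by more than 25 mm (distance of hammer from where it was at the start of the episode above 0.025 m).
It also fails if it takes over 72 s, if anything falls off the work surface, if the arm or the gripper's body presses on something with over 40 N, if the wrist force passes 120 N, or if a joint passes its speed limit or range.

## Working session

There is one attempt and no reset: what is moved stays moved. The work goes in short steps, Python scripts to look and compute and a tool call to move; the robot and the scene stay as the last step left them, time stands still between calls to the robot, and variables do not carry over. Pictures are saved under pics/ and viewed, at most 10 in all, crops included, and the job is handed in when it is done.

Besides the shell and the picture viewer there is one more tool, called after "Emit:" in YAML: its name, and indented under it one key for each argument. arm_command: Moves the arm, as the interface text tells. Its arguments: {"type":"object","properties":{"dp":{"type":"array","items":{"type":"array","items":{"type":"number"}}},"angular":{"type":"array","items":{"type":"array","items":{"type":"number"}}},"claw":{"type":"array","items":{"type":"number"}},"force":{"type":"number"}},"required":["dp","angular","claw"]}

```bash
mkdir -p pics
cat > h.py <<'E'
import numpy as np, cv2
from cell import arm
def pts(im):
    K=np.array(im["K"]);h,w=im["z_map"].shape
    u,v=np.meshgrid(np.arange(w),np.arange(h))
    xd=(u-K[0,2])/K[0,0];yd=(v-K[1,2])/K[1,1]
    x,y=xd.copy(),yd.copy()
    for _ in range(8):
        s=1+im["k1"]*(x*x+y*y);x,y=xd/s,yd/s
    z=im["z_map"];P=np.stack([x*z,y*z,z],-1)
    return (P-np.array(im["t"]))@np.array(im["R"])
E
python3 - <<'E'
from h import *
im=arm.get_image("top");cv2.imwrite("pics/top.png",im["frame"][:,:,::-1])
np.savez("top.npz",**im)
P=pts(im);s=arm.observe();print(s)
print(P[240,320],P[100,100],P[400,500])
E
```

```text
{'clock': 0.05, 'joints': array([ 1.1174042 ,  0.43522139,  0.02496029,  1.57405262, -0.01160451,
        1.13400474, -0.07509872]), 'dq': array([ 1.53684676e-04, -6.05698680e-04, -8.82424123e-04, -1.23116343e-03,
       -2.39086866e-03,  3.94841476e-05,  2.64397063e-05]), 'joint_efforts': array([ 3.51677350e-03, -6.69763112e+01,  9.89024676e-01, -3.15490007e+01,
       -6.06051204e-02,  3.75644874e-02,  3.65427923e-05]), 'position': array([ 0.21456345, -0.58649259,  0.22596301]), 'ee_rot': array([-3.09194240e+00, -5.47851792e-01,  6.22897207e-04]), 'force': array([ 0.75978184,  0.60306097, -0.0182497 ]), 'ft_torque': array([ 0.03583375,  0.02359392, -0.03597536]), 'gripper_force': 0.0, 'width': 0.9999453841066092}
[ 5.65778533e-01 -2.31906251e-02 -4.52029526e-04] [ 0.93582403  0.517204   -0.00247873] [ 0.18562589 -0.42272545  0.00198323]
```

View pics/top.png

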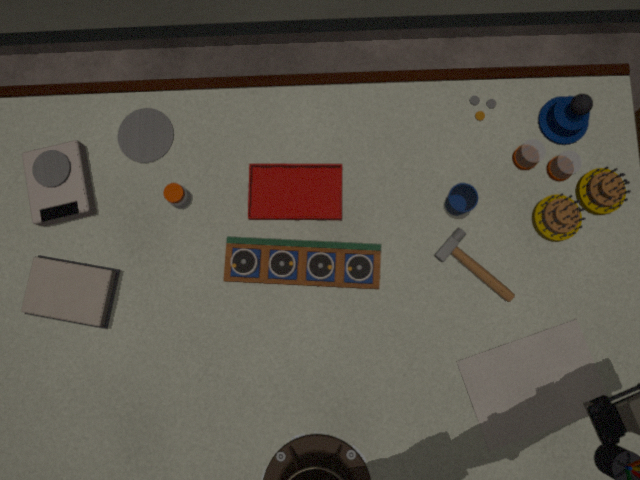

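The top view shows the rack with four pulleys at about (243,262), (282,264), (320,266), (359,268), the green strip on its far side, and the red tray at (295,192). Next I compute the poses.

Run:
```python
from h import *
im=dict(np.load("top.npz"));P=pts(im);f=im["frame"];hsv=cv2.cvtColor(f,cv2.COLOR_RGB2HSV)
def rect(m,n):
    k,l,st,_=cv2.connectedComponentsWithStats(m.astype(np.uint8));i=1+np.argmax(st[1:,4])
    q=P[l==i];q=q[np.abs(q[:,2])<.1]
    r=cv2.minAreaRect((q[:,:2]*1000).astype(np.float32));print(n,len(q),r,np.median(q[:,2]));return r
H,S,V=hsv[...,0],hsv[...,1],hsv[...,2]
roi=np.zeros(H.shape,bool);roi[140:300,200:400]=1
rect(roi&((H<6)|(H>174))&(S>170)&(V>60),"tray")
rect(roi&(H>50)&(H<90)&(S>120),"green")
rect(roi&(H>3)&(H<20)&(S>80)&(P[...,2]>.008)&(np.arange(480)[:,None]>236),"wood")
for c in [(243,262),(282,264),(320,266),(359,268)]: print(P[c[1],c[0]])
cv2.imwrite("pics/crop.png",cv2.resize(f[225:300,215:390,::-1],None,fx=4.5,fy=4.5,interpolation=cv2.INTER_CUBIC))
```

```text
tray 4813 ((681.5692138671875, 32.53520202636719), (219.27467346191406, 131.3978729248047), 87.6270751953125) 0.0044138484776631935
green 2 ((552.1041259765625, -17.41998291015625), (2.477297782897949, 0.0), -100.42021179199219) 0.014873683165207572
wood 2491 ((505.30902099609375, 20.734481811523438), (363.7415466308594, 89.5820083618164), 85.3920669555664) 0.015880823130510185
[0.51438897 0.1531993  0.0451844 ]
[0.50643429 0.06316237 0.0526015 ]
[ 0.49986024 -0.0228157   0.04622535]
[ 0.49228316 -0.11116014  0.0503631 ]
```

View pics/crop.png

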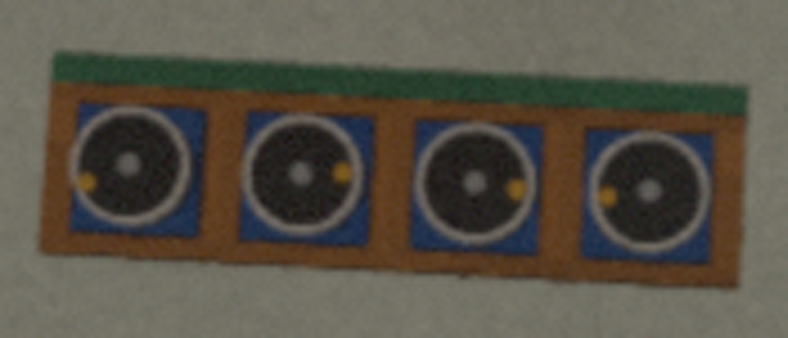

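The crop shows the pins: first pulley from the left, pin to the left and slightly near; second and third, pin to the right; fourth, pin to the left. I'll turn the tool square to the rack (tool y along rack x, tool x along rack y) and go over it.

Emit:
arm_command:
  dp:
    - [0,0,0]
    - [0,0,0]
    - [0,0,0]
    - [0,0,0]
    - [0,0,0]
    - [0,0,0]
    - [0,0,0]
    - [0,0,0]
  angular:
    - [0,0,-0.95]
    - [0,0,-0.95]
    - [0,0,-0.95]
    - [0,0,-0.95]
    - [0,0,-0.95]
    - [0,0,-0.95]
    - [0,0,-0.95]
    - [0,0,-0.95]
  claw: [0.2,0.2,0.2,0.2,0.2,0.2,0.2,0.2]
  force: 10

```text
clock: 0.85
position: [0.2146, -0.5866, 0.2261]
ee_rot: [-2.301, -2.137, -0.001]
force: [-0.2, -0.2, 0.3]
width: 0.353
gripper_force: 0.0
```

Emit:
arm_command:
  dp:
    - [0.9,0.34,0]
    - [0.9,0.34,0]
    - [0.9,0.34,0]
    - [0.9,0.34,0]
    - [0.9,0.34,0]
    - [0.9,0.34,0]
    - [0.9,0.34,0]
    - [0.9,0.34,0]
    - [0.9,0.34,0]
    - [0.9,0.34,0]
  angular:
    - [0,0,0]
    - [0,0,0]
    - [0,0,0]
    - [0,0,0]
    - [0,0,0]
    - [0,0,0]
    - [0,0,0]
    - [0,0,0]
    - [0,0,0]
    - [0,0,0]
  claw: [0.2,0.2,0.2,0.2,0.2,0.2,0.2,0.2,0.2,0.2]

```text
clock: 1.85
position: [0.3175, -0.3683, 0.2264]
ee_rot: [-2.308, -2.13, 0.0]
force: [0.7, 0.7, -0.1]
width: 0.198
gripper_force: 0.0
```

Emit:
arm_command:
  dp:
    - [0.9,0.34,0]
    - [0.9,0.34,0]
    - [0.9,0.34,0]
    - [0.9,0.34,0]
    - [0.9,0.34,0]
    - [0.9,0.34,0]
    - [0.9,0.34,0]
    - [0.9,0.34,0]
    - [0.9,0.34,0]
    - [0.9,0.34,0]
  angular:
    - [0,0,0]
    - [0,0,0]
    - [0,0,0]
    - [0,0,0]
    - [0,0,0]
    - [0,0,0]
    - [0,0,0]
    - [0,0,0]
    - [0,0,0]
    - [0,0,0]
  claw: [0.2,0.2,0.2,0.2,0.2,0.2,0.2,0.2,0.2,0.2]

```text
clock: 2.85
position: [0.4202, -0.1511, 0.2264]
ee_rot: [-2.308, -2.13, 0.001]
force: [-0.1, -0.8, 0.1]
width: 0.198
gripper_force: 0.0
```

Run:
```python
from h import *
from scipy.spatial.transform import Rotation as R
im=arm.get_image("wrist");cv2.imwrite("pics/w1.png",im["frame"][:,:,::-1])
np.savez("w1.npz",**im)
s=arm.observe();print(s["clock"],s["position"],R.from_rotvec(s["ee_rot"]).as_matrix().round(3),s["joints"])
```

```text
2.9 [ 0.42194124 -0.14708028  0.22670529] [[ 0.076  0.997  0.001]
 [ 0.997 -0.076  0.002]
 [ 0.002  0.001 -1.   ]] [ 0.66566588  0.1894787  -0.51416406  1.95116361  0.10607917  1.02696195
  0.02805185]
```

View pics/w1.png

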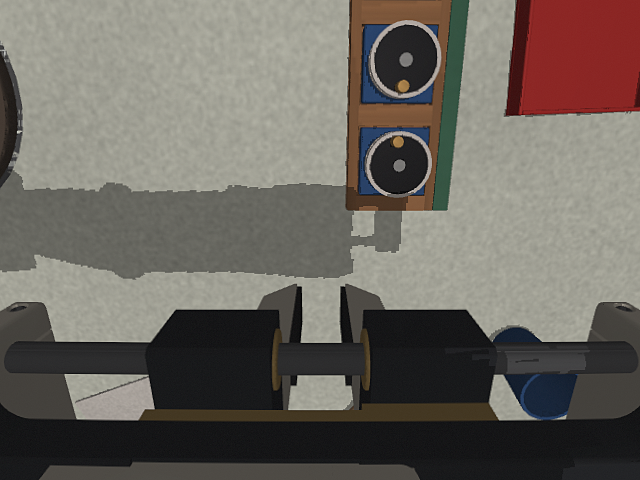

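The wrist view shows the fourth pulley (hub (399,165), pin (398,142)) and the third (hub (406,60), pin (403,86)), with the camera looking towards tool +x.

```bash
cat >> h.py <<'E'
ra=-0.0803; RX=np.array([np.cos(ra),np.sin(ra)]); RY=np.array([-RX[1],RX[0]]); O=np.array([.5053,.0207])
def rack(p): d=np.asarray(p)[...,:2]-O; return np.stack([d@RX,d@RY],-1)*1000
def pins(im):
    P=pts(im);hsv=cv2.cvtColor(im["frame"],cv2.COLOR_RGB2HSV);r=rack(P)
    for yc in (132,44,-44,-132):
        n=(np.abs(r[...,0])<45)&(np.abs(r[...,1]-yc)<40)
        pin=n&(P[...,2]>.055)&(P[...,2]<.068)&(hsv[...,0]>10)&(hsv[...,0]<32)&(hsv[...,1]>90)
        rim=n&(P[...,2]>.043)&(P[...,2]<.054)
        if rim.sum()<50: continue
        q=r[rim];c=(q.max(0)+q.min(0))/2
        p=np.median(r[pin],0) if pin.sum()>3 else np.array([np.nan]*2)
        print("nest",yc,"n",rim.sum(),pin.sum(),"rim c",c.round(1),"ext",np.ptp(q,axis=0).round(),"pin",p.round(1),"z",P[pin][:,2].max().round(4) if pin.any() else 0,"deg",np.degrees(np.arctan2(p[1]-yc,p[0])).round())
E
python3 - <<'E'
from h import *
im=dict(np.load("w1.npz"));P=pts(im)
for u,v in [(399,165),(398,142),(406,60),(403,86)]:print(P[v,u],rack(P[v,u]))
pins(im)
print("top");pins(dict(np.load("top.npz")))
print("tcp",rack([.42194,-.14708]))
E
```

```text
[ 0.49583989 -0.1108071   0.04946249] [   1.11905086 -131.8421775 ]
[ 0.49265102 -0.08947261  0.06260079] [  -3.77086273 -110.8322184 ]
[ 0.50317195 -0.02382972  0.04981646] [  1.45069985 -44.55693158]
[ 0.4975756  -0.0449358   0.06263733] [ -2.43461979 -66.04390843]
nest -44 n 4202 141 rim c [  1.1 -43.9] ext [60. 60.] pin [ -2.7 -66. ] z 0.0649 deg -97.0
nest -132 n 3334 120 rim c [   1. -132.] ext [60. 60.] pin [  -4.5 -110.1] z 0.0637 deg 101.0
top
nest 132 n 494 18 rim c [  0.7 131.8] ext [60. 59.] pin [-10.7 149.8] z 0.0653 deg 121.0
nest 44 n 516 13 rim c [ 0.6 42.9] ext [60. 60.] pin [ 0.2 21.3] z 0.0668 deg -90.0
nest -44 n 512 14 rim c [  0.4 -44.8] ext [60. 58.] pin [ -3.2 -66.8] z 0.0652 deg -98.0
nest -132 n 509 16 rim c [   0.3 -132.5] ext [60. 59.] pin [  -4.7 -110.8] z 0.0668 deg 103.0
tcp [ -69.63312822 -173.92597694]
```

Emit:
arm_command:
  dp:
    - [0.85,0.87,0]
    - [0.85,0.87,0]
    - [0.84,0.87,0.6]
    - [0,0,1]
    - [0,0,1]
    - [0,0,1]
    - [0,0,0.9]
    - [0,0,0]
    - [0,0,0]
  angular:
    - [0,0,0]
    - [0,0,0]
    - [0,0,0]
    - [0,0,0]
    - [0,0,0]
    - [0,0,0]
    - [0,0,0]
    - [0,0,0]
    - [0,0,0]
  claw: [0.4,0.4,0.4,0.4,0.4,0.4,0.4,0.4,0.4]

```text
clock: 3.8
position: [0.4901, -0.0939, 0.1143]
ee_rot: [-2.308, -2.13, 0.001]
force: [0.3, 0.6, 0.1]
width: 0.399
gripper_force: 0.0
```

Run:
```python
from h import *
s=arm.observe();print(s["position"],rack(s["position"]),s["force"],s["ft_torque"])
```

```text
[ 0.4900803  -0.09388424  0.11430535] [  -5.97942402 -115.43583809] [0.27274243 0.58583317 0.07035487] [ 0.01671649 -0.194522   -0.01400642]
```

Emit:
arm_command:
  dp:
    - [0.2,0.07,0.8]
    - [0,0,0.9]
    - [0,0,0.75]
    - [0,0,0]
    - [0,0,0]
    - [0,0,0]
    - [0,0,0]
    - [0,0,0]
  angular:
    - [0,0,0]
    - [0,0,0]
    - [0,0,0]
    - [0,0,0]
    - [0,0,0]
    - [0,0,0]
    - [0,0,0]
    - [0,0,0]
  claw: [0.4,0.35,0.3,0.25,0.0,0.0,0.0,0.0]
  force: 6

```text
clock: 4.6
position: [0.4935, -0.0891, 0.0542]
ee_rot: [2.307, 2.129, 0.002]
force: [-1.4, 0.2, 8.2]
width: 0.104
gripper_force: 6.0
```

Emit:
arm_command:
  dp:
    - [0.03,0.2,0]
    - [-0.02,0.2,0]
    - [-0.06,0.19,0]
  angular:
    - [0,0,0]
    - [0,0,0]
    - [0,0,0]
  claw: [0,0,0]

```text
clock: 4.9
position: [0.5073, -0.0914, 0.0533]
ee_rot: [2.308, 2.131, -0.0]
force: [-3.1, 0.2, 3.7]
width: 0.101
gripper_force: 6.0
```

Emit:
arm_command:
  dp:
    - [-0.1,0.17,0]
    - [-0.14,0.14,0]
  angular:
    - [0,0,0]
    - [0,0,0]
  claw: [0,0]

```text
clock: 5.1
position: [0.5132, -0.0967, 0.0527]
ee_rot: [-2.305, -2.13, 0.002]
force: [-7.1, 7.8, 6.1]
width: 0.098
gripper_force: 6.2
```

Emit:
arm_command:
  dp:
    - [0,0,0]
  angular:
    - [0,0,0]
  claw: [0]

```text
clock: 5.2
position: [0.5131, -0.0972, 0.0525]
ee_rot: [-2.306, -2.129, 0.002]
force: [-7.3, 4.9, 4.2]
width: 0.103
gripper_force: 6.1
```

Resistance builds steadily to about 9 N by half-way, so pulley 4 is faulty. I release it and grasp it across the rim.

Emit:
arm_command:
  dp:
    - [0,0,0]
    - [0,0,0]
    - [0,0,0]
    - [0,0,-0.8]
    - [0,0,-0.8]
    - [-0.3,-0.32,0]
    - [-0.3,-0.32,0]
    - [0,0,0]
    - [0,0,0]
  angular:
    - [0,0,0]
    - [0,0,0]
    - [0,0,0]
    - [0,0,0]
    - [0,0,0]
    - [0,0,0]
    - [0,0,0]
    - [0,0,0]
    - [0,0,0]
  claw: [0.3,0.35,0.4,0.6,0.9,0.9,0.9,0.9,0.9]

```text
clock: 6.1
position: [0.4965, -0.1123, 0.0923]
ee_rot: [-2.309, -2.129, 0.001]
force: [0.2, 0.8, 0.4]
width: 0.841
gripper_force: 0.0
```

Run:
```python
from h import *
s=arm.observe();print(s["position"],rack(s["position"]),s["force"],s["width"])
im=arm.get_image("top");pins(im)
```

```text
[ 0.49649758 -0.11230014  0.09233775] [   1.8943846  -133.27764826] [0.21594165 0.76706168 0.43270821] 0.8408352429154787
nest 132 n 495 16 rim c [  0.7 131.8] ext [60. 59.] pin [-10.4 150.1] z 0.0662 deg 120.0
nest 44 n 516 13 rim c [ 0.5 42.9] ext [60. 60.] pin [ 0.7 21.4] z 0.0673 deg -88.0
nest -44 n 507 15 rim c [  0.5 -44.8] ext [60. 58.] pin [ -4.1 -66.7] z 0.0663 deg -100.0
```

Emit:
arm_command:
  dp:
    - [0.05,-0.02,0.9]
    - [0,0,0.9]
    - [0,0,0.75]
    - [0,0,0]
    - [0,0,0]
    - [0,0,0]
    - [0,0,0]
    - [0,0,-0.5]
    - [0,0,-1]
    - [0,0,-1]
  angular:
    - [0,0,0]
    - [0,0,0]
    - [0,0,0]
    - [0,0,0]
    - [0,0,0]
    - [0,0,0]
    - [0,0,0]
    - [0,0,0]
    - [0,0,0]
    - [0,0,0]
  claw: [0.85,0.85,0.85,0.8,0.5,0.5,0.5,0.5,0.5,0.5]
  force: 35

```text
clock: 7.15
position: [0.4964, -0.1104, 0.093]
ee_rot: [-2.308, -2.13, 0.0]
force: [0.2, -0.2, -6.6]
width: 0.644
gripper_force: 35.0
```

Emit:
arm_command:
  dp:
    - [0.55,0.87,0]
    - [0.55,0.87,0]
    - [0.55,0.87,0]
    - [0.55,0.87,0]
    - [0.55,0.88,0]
    - [0.55,0.88,0]
    - [0.54,0.88,0]
    - [0.53,0.88,0]
    - [0,0,0.5]
    - [0,0,0.5]
  angular:
    - [0,0,0]
    - [0,0,0]
    - [0,0,0]
    - [0,0,0]
    - [0,0,0]
    - [0,0,0]
    - [0,0,0]
    - [0,0,0]
    - [0,0,0]
    - [0,0,0]
  claw: [0.5,0.5,0.5,0.5,0.5,0.5,0.5,0.5,0.5,0.5]

```text
clock: 8.15
position: [0.6802, -0.0151, 0.0668]
ee_rot: [-2.308, -2.131, -0.001]
force: [-0.5, -0.4, -6.9]
width: 0.64
gripper_force: 35.0
```

Emit:
arm_command:
  dp:
    - [0,0,0.5]
    - [0,0,0]
  angular:
    - [0,0,0]
    - [0,0,0]
  claw: [0.5,0.5]

```text
clock: 8.35
position: [0.6775, -0.0168, 0.0517]
ee_rot: [-2.307, -2.128, 0.006]
force: [0.1, -0.2, -7.4]
width: 0.641
gripper_force: 35.0
```

Run:
```python
from h import *
s=arm.observe();print(s["position"],rack(s["position"]),s["force"],s["width"])
```

```text
[ 0.67751132 -0.01678004  0.05168508] [174.66281189 -23.54555165] [ 0.07249144 -0.21478399 -7.41091478] 0.6405158812208545
```

Emit:
arm_command:
  dp:
    - [0,0,0.4]
    - [0,0,0.35]
    - [0,0,0.2]
    - [0,0,0.05]
    - [0,0,0]
  angular:
    - [0,0,0]
    - [0,0,0]
    - [0,0,0]
    - [0,0,0]
    - [0,0,0]
  claw: [0.5,0.5,0.5,0.5,0.5]

```text
clock: 8.85
position: [0.6799, -0.0156, 0.0291]
ee_rot: [-2.308, -2.131, 0.0]
force: [-1.1, 0.2, -6.6]
width: 0.647
gripper_force: 35.0
```

Emit:
arm_command:
  dp:
    - [0,0,0.1]
    - [0,0,0.05]
    - [0,0,0]
  angular:
    - [0,0,0]
    - [0,0,0]
    - [0,0,0]
  claw: [0.5,0.5,0.5]

```text
clock: 9.15
position: [0.6806, -0.0154, 0.0279]
ee_rot: [2.308, 2.13, 0.002]
force: [-6.2, -1.1, 11.4]
width: 0.643
gripper_force: 35.0
```

Emit:
arm_command:
  dp:
    - [0,0,0]
    - [0,0,0]
    - [0,0,-0.5]
    - [0,0,-1]
    - [0,0,-1]
    - [0,0,-0.8]
    - [-0.22,-0.9,0]
    - [-0.22,-0.9,0]
    - [-0.22,-0.9,0]
    - [-0.22,-0.9,0]
  angular:
    - [0,0,0]
    - [0,0,0]
    - [0,0,0]
    - [0,0,0]
    - [0,0,0]
    - [0,0,0]
    - [0,0,0]
    - [0,0,0]
    - [0,0,0]
    - [0,0,0]
  claw: [0.78,0.78,0.78,0.78,0.7,0.5,0.4,0.4,0.4,0.4]
  force: 6

```text
clock: 10.15
position: [0.5882, -0.0303, 0.1091]
ee_rot: [2.308, 2.13, 0.002]
force: [0.2, -0.8, 0.3]
width: 0.404
gripper_force: 0.0
```

Emit:
arm_command:
  dp:
    - [-0.22,-0.9,0]
    - [-0.22,-0.9,0]
    - [-0.22,-0.9,0]
    - [-0.22,-0.9,0]
    - [0,0,0]
    - [0,0,0]
  angular:
    - [0,0,0]
    - [0,0,0]
    - [0,0,0]
    - [0,0,0]
    - [0,0,0]
    - [0,0,0]
  claw: [0.4,0.4,0.4,0.4,0.4,0.4]

```text
clock: 10.75
position: [0.4978, -0.0451, 0.109]
ee_rot: [2.308, 2.129, 0.002]
force: [-0.0, -0.1, -0.4]
width: 0.399
gripper_force: 0.0
```

Run:
```python
from h import *
s=arm.observe();print(s["position"],rack(s["position"]),s["force"],s["width"])
im=arm.get_image("wrist");pins(im);cv2.imwrite("pics/w2.png",im["frame"][:,:,::-1])
```

```text
[ 0.49783387 -0.04511031  0.10901083] [ -2.16317796 -66.19713225] [-0.02626941 -0.06116622 -0.36894383] 0.39889545164532547
nest 44 n 9663 268 rim c [ 1.3 44.4] ext [60. 60.] pin [ 1.9 22.1] z 0.064 deg -85.0
nest -44 n 6758 243 rim c [  1.1 -44. ] ext [59. 60.] pin [ -2.1 -64.3] z 0.064 deg -96.0
```

Emit:
arm_command:
  dp:
    - [0,0,0.8]
    - [0,0,0.8]
    - [0,0,0.62]
    - [0,0,0]
    - [0,0,0]
    - [0,0,0]
    - [0,0,0]
    - [0,0,0]
  angular:
    - [0,0,0]
    - [0,0,0]
    - [0,0,0]
    - [0,0,0]
    - [0,0,0]
    - [0,0,0]
    - [0,0,0]
    - [0,0,0]
  claw: [0.4,0.35,0.3,0.25,0.0,0.0,0.0,0.0]
  force: 6

```text
clock: 11.6
position: [0.4979, -0.0449, 0.0533]
ee_rot: [2.308, 2.13, 0.002]
force: [0.4, 0.6, 2.7]
width: 0.102
gripper_force: 6.0
```

Emit:
arm_command:
  dp:
    - [0,0.2,0]
    - [0.04,0.2,0]
    - [0.08,0.18,0]
    - [0,0,0]
  angular:
    - [0,0,0]
    - [0,0,0]
    - [0,0,0]
    - [0,0,0]
  claw: [0,0,0,0]

```text
clock: 12.0
position: [0.5127, -0.0431, 0.0525]
ee_rot: [2.308, 2.13, 0.001]
force: [-0.4, -2.6, 2.9]
width: 0.103
gripper_force: 6.0
```

Emit:
arm_command:
  dp:
    - [0.12,0.16,0]
    - [0.16,0.12,0]
    - [0,0,0]
  angular:
    - [0,0,0]
    - [0,0,0]
    - [0,0,0]
  claw: [0,0,0]

```text
clock: 12.3
position: [0.5197, -0.036, 0.0523]
ee_rot: [-2.308, -2.131, -0.001]
force: [-0.3, -0.3, -0.6]
width: 0.103
gripper_force: 6.0
```

Emit:
arm_command:
  dp:
    - [0.18,0.08,0]
    - [0.2,0.04,0]
    - [0,0,0]
  angular:
    - [0,0,0]
    - [0,0,0]
    - [0,0,0]
  claw: [0,0,0]

```text
clock: 12.6
position: [0.5234, -0.0265, 0.0524]
ee_rot: [-2.307, -2.132, -0.001]
force: [1.7, -1.0, -2.4]
width: 0.104
gripper_force: 6.0
```

Run:
```python
from h import *
s=arm.observe();print(s["position"],rack(s["position"]),s["force"],s["width"])
```

```text
[ 0.5233953  -0.02653956  0.05241489] [ 21.82624862 -45.63584488] [ 1.65678846 -0.99227559 -2.3568418 ] 0.10432240423448887
```

Pulley 3 turned lightly all the way to the strip, so it is sound. On to pulley 2.

Emit:
arm_command:
  dp:
    - [0,0,0]
    - [0,0,0]
    - [0,0,0]
    - [0,0,-0.6]
    - [0,0,-0.6]
    - [0.9,-0.27,0]
    - [0.9,-0.27,0]
    - [0.9,-0.27,0]
    - [0,0,0]
    - [0,0,0]
  angular:
    - [0,0,0]
    - [0,0,0]
    - [0,0,0]
    - [0,0,0]
    - [0,0,0]
    - [0,0,0]
    - [0,0,0]
    - [0,0,0]
    - [0,0,0]
    - [0,0,0]
  claw: [0.35,0.35,0.4,0.4,0.4,0.4,0.4,0.4,0.4,0.4]

```text
clock: 13.6
position: [0.5082, 0.0416, 0.0826]
ee_rot: [2.307, 2.132, 0.0]
force: [0.1, 0.5, -0.2]
width: 0.4
gripper_force: 0.0
```

Run:
```python
from h import *
s=arm.observe();print(s["position"],rack(s["position"]),s["force"],s["width"])
im=arm.get_image("wrist");pins(im);im=arm.get_image("top");pins(im)
```

```text
[0.50822565 0.04160236 0.08258395] [ 1.23956285 21.06968151] [ 0.13450354  0.51939443 -0.17462287] 0.40011932269442013
nest 132 n 12310 504 rim c [  1.4 130.8] ext [60. 57.] pin [ -9.4 150. ] z 0.0647 deg 118.0
nest 44 n 8520 314 rim c [ 1.  44.3] ext [60. 60.] pin [ 1.9 23.8] z 0.0639 deg -85.0
nest -44 n 2982 285 rim c [  1.2 -43.6] ext [59. 61.] pin [ 22.4 -45.5] z 0.0637 deg -4.0
nest 132 n 264 17 rim c [ -2.1 137.6] ext [54. 46.] pin [-10.7 150.2] z 0.0671 deg 121.0
nest -44 n 206 15 rim c [  5.5 -53.4] ext [50. 41.] pin [ 21.7 -47.8] z 0.0661 deg -10.0
```

Emit:
arm_command:
  dp:
    - [0.04,0,0.6]
    - [0,0,0.6]
    - [0,0,0]
    - [0,0,0]
    - [0,0,0]
    - [0,0,0]
    - [0,0,0]
  angular:
    - [0,0,0]
    - [0,0,0]
    - [0,0,0]
    - [0,0,0]
    - [0,0,0]
    - [0,0,0]
    - [0,0,0]
  claw: [0.4,0.35,0.3,0.0,0.0,0.0,0.0]

```text
clock: 14.4
position: [0.5086, 0.0421, 0.053]
ee_rot: [2.308, 2.13, 0.001]
force: [-0.9, -1.3, 3.7]
width: 0.099
gripper_force: 6.0
```

Emit:
arm_command:
  dp:
    - [0.02,0.2,0]
    - [0.06,0.19,0]
    - [0,0,0]
  angular:
    - [0,0,0]
    - [0,0,0]
    - [0,0,0]
  claw: [0,0,0]

```text
clock: 14.7
position: [0.5175, 0.0428, 0.0524]
ee_rot: [-2.309, -2.13, 0.003]
force: [-3.1, -2.6, 2.6]
width: 0.102
gripper_force: 6.0
```

Emit:
arm_command:
  dp:
    - [0.1,0.17,0]
    - [0.14,0.14,0]
    - [0,0,0]
  angular:
    - [0,0,0]
    - [0,0,0]
    - [0,0,0]
  claw: [0,0,0]

```text
clock: 15.0
position: [0.5252, 0.048, 0.0522]
ee_rot: [-2.308, -2.13, 0.005]
force: [-5.0, -3.7, 4.1]
width: 0.102
gripper_force: 6.0
```

Run:
```python
from h import *
s=arm.observe();print(s["position"],rack(s["position"]),s["force"],s["width"])
```

```text
[0.52516483 0.04797423 0.05217103] [17.61305681 28.77977231] [-5.03881045 -3.68426748  4.12129823] 0.10183445347346921
```

About 6 N at half-way: pulley 2 binds. I release it to check the spring-back and move over its centre.

Emit:
arm_command:
  dp:
    - [0,0,0]
    - [0,0,0]
    - [0,0,0]
    - [0,0,-0.8]
    - [0,0,-0.8]
    - [0.31,-0.33,0]
    - [0.31,-0.33,0]
    - [0,0,0]
    - [0,0,0]
  angular:
    - [0,0,0]
    - [0,0,0]
    - [0,0,0]
    - [0,0,0]
    - [0,0,0]
    - [0,0,0]
    - [0,0,0]
    - [0,0,0]
    - [0,0,0]
  claw: [0.3,0.35,0.4,0.6,0.9,0.9,0.9,0.9,0.9]

```text
clock: 15.9
position: [0.5106, 0.066, 0.0919]
ee_rot: [-2.307, -2.132, 0.001]
force: [-0.1, -0.0, -0.2]
width: 0.836
gripper_force: 0.0
```

Run:
```python
from h import *
s=arm.observe();print(s["position"],rack(s["position"]),s["force"],s["width"])
im=arm.get_image("wrist");pins(im)
```

```text
[0.51060343 0.06602726 0.0919125 ] [ 1.65047604 45.6066093 ] [-0.10804851 -0.00800646 -0.19903282] 0.8359915409169323
nest 132 n 10207 374 rim c [  1.2 132. ] ext [60. 60.] pin [ -9.6 150.7] z 0.0647 deg 117.0
nest 44 n 7140 280 rim c [ 2.  44.2] ext [60. 61.] pin [ 8.1 25. ] z 0.0643 deg -67.0
nest -44 n 2705 186 rim c [  0.9 -45.7] ext [60. 31.] pin [ 22.3 -44.1] z 0.0633 deg -0.0
```

Emit:
arm_command:
  dp:
    - [-0.05,-0.02,0.9]
    - [0,0,0.9]
    - [0,0,0.75]
    - [0,0,0]
    - [0,0,0]
    - [0,0,0]
    - [0,0,0]
    - [0,0,-0.5]
    - [0,0,-1]
    - [0,0,-1]
  angular:
    - [0,0,0]
    - [0,0,0]
    - [0,0,0]
    - [0,0,0]
    - [0,0,0]
    - [0,0,0]
    - [0,0,0]
    - [0,0,0]
    - [0,0,0]
    - [0,0,0]
  claw: [0.85,0.85,0.85,0.8,0.5,0.5,0.5,0.5,0.5,0.5]
  force: 35

```text
clock: 16.95
position: [0.5101, 0.0642, 0.0924]
ee_rot: [-2.308, -2.131, 0.001]
force: [1.0, 0.4, -6.0]
width: 0.639
gripper_force: 35.0
```

Emit:
arm_command:
  dp:
    - [0.15,0.86,0]
    - [0.15,0.86,0]
    - [0.15,0.86,0]
    - [0.15,0.86,0]
    - [0.15,0.86,0]
    - [0.15,0.86,0]
    - [0.15,0.86,0]
    - [0.15,0.86,0]
    - [0,0,0]
    - [0,0,0]
  angular:
    - [0,0,0]
    - [0,0,0]
    - [0,0,0]
    - [0,0,0]
    - [0,0,0]
    - [0,0,0]
    - [0,0,0]
    - [0,0,0]
    - [0,0,0]
    - [0,0,0]
  claw: [0.5,0.5,0.5,0.5,0.5,0.5,0.5,0.5,0.5,0.5]

```text
clock: 17.95
position: [0.684, 0.0804, 0.0914]
ee_rot: [-2.308, -2.13, 0.001]
force: [-1.0, -0.5, -6.0]
width: 0.643
gripper_force: 35.0
```

Run:
```python
from h import *
s=arm.observe();print(s["position"],rack(s["position"]),s["force"],s["width"])
im=arm.get_image("top");cv2.imwrite("pics/t2.png",cv2.resize(im["frame"][150:300,200:400,::-1],None,fx=4,fy=4))
```

```text
[0.68403013 0.08035694 0.09136002] [173.36890092  73.80131839] [-1.00915816 -0.52727525 -6.00551621] 0.6430509981220848
```

View pics/t2.png

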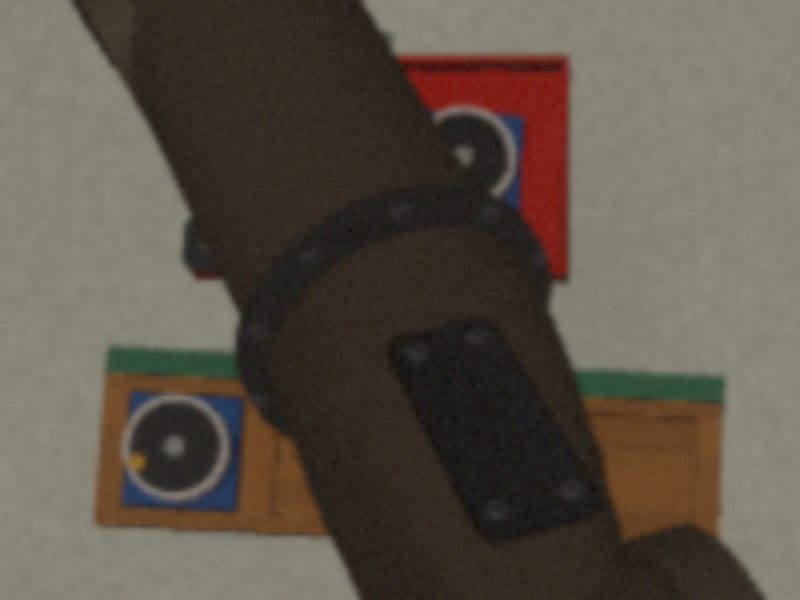

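The first block stands in the tray at (465,155); pulley 1 is untouched at (175,447). I lower the second block.

Emit:
arm_command:
  dp:
    - [0,0,0.7]
    - [0,0,0.7]
    - [0,0,0.5]
    - [0,0,0.3]
    - [0,0,0.2]
    - [0,0,0.1]
    - [0,0,0.05]
    - [0,0,0]
  angular:
    - [0,0,0]
    - [0,0,0]
    - [0,0,0]
    - [0,0,0]
    - [0,0,0]
    - [0,0,0]
    - [0,0,0]
    - [0,0,0]
  claw: [0.5,0.5,0.5,0.5,0.5,0.5,0.5,0.5]

```text
clock: 18.8
position: [0.6847, 0.0808, 0.0279]
ee_rot: [2.308, 2.131, 0.001]
force: [0.7, 0.0, -6.9]
width: 0.643
gripper_force: 35.0
```

Emit:
arm_command:
  dp:
    - [0,0,0.06]
    - [0,0,0.04]
    - [0,0,0]
  angular:
    - [0,0,0]
    - [0,0,0]
    - [0,0,0]
  claw: [0.5,0.5,0.5]

```text
clock: 19.1
position: [0.685, 0.0808, 0.0275]
ee_rot: [2.308, 2.13, 0.002]
force: [-6.6, -1.5, 11.3]
width: 0.643
gripper_force: 35.0
```

Emit:
arm_command:
  dp:
    - [0,0,0]
    - [0,0,0]
    - [0,0,-0.5]
    - [0,0,-1]
    - [0,0,-1]
    - [0,0,-0.8]
    - [0.38,-0.92,0]
    - [0.38,-0.92,0]
    - [0.38,-0.92,0]
    - [0.38,-0.92,0]
  angular:
    - [0,0,0]
    - [0,0,0]
    - [0,0,0]
    - [0,0,0]
    - [0,0,0]
    - [0,0,0]
    - [0,0,0]
    - [0,0,0]
    - [0,0,0]
    - [0,0,0]
  claw: [0.78,0.78,0.78,0.78,0.7,0.5,0.4,0.4,0.4,0.4]
  force: 6

```text
clock: 20.1
position: [0.5954, 0.1265, 0.1087]
ee_rot: [2.308, 2.13, 0.002]
force: [-0.2, 0.2, 0.8]
width: 0.401
gripper_force: 0.0
```

Emit:
arm_command:
  dp:
    - [0.38,-0.92,0]
    - [0.38,-0.92,0]
    - [0.38,-0.92,0]
    - [0.38,-0.92,0]
    - [0,0,0]
    - [0,0,0]
  angular:
    - [0,0,0]
    - [0,0,0]
    - [0,0,0]
    - [0,0,0]
    - [0,0,0]
    - [0,0,0]
  claw: [0.4,0.4,0.4,0.4,0.4,0.4]

```text
clock: 20.7
position: [0.5076, 0.1715, 0.1085]
ee_rot: [2.307, 2.131, 0.002]
force: [-0.1, 0.3, 0.4]
width: 0.4
gripper_force: 0.0
```

Run:
```python
from h import *
s=arm.observe();print(s["position"],rack(s["position"]),s["force"],s["width"])
```

```text
[0.50763409 0.1714731  0.1085261 ] [ -9.76750132 150.47448483] [-0.13828134  0.25543644  0.42455786] 0.39968852019343304
```

Emit:
arm_command:
  dp:
    - [0,0,0.8]
    - [0,0,0.8]
    - [0,0,0.62]
    - [0,0,0]
    - [0,0,0]
    - [0,0,0]
    - [0,0,0]
    - [0,0,0]
  angular:
    - [0,0,0]
    - [0,0,0]
    - [0,0,0]
    - [0,0,0]
    - [0,0,0]
    - [0,0,0]
    - [0,0,0]
    - [0,0,0]
  claw: [0.4,0.35,0.3,0.25,0.0,0.0,0.0,0.0]
  force: 6

```text
clock: 21.5
position: [0.5079, 0.1713, 0.0528]
ee_rot: [2.308, 2.13, 0.003]
force: [0.2, 0.1, 2.6]
width: 0.103
gripper_force: 6.0
```

Emit:
arm_command:
  dp:
    - [0.08,0.18,0]
    - [0.04,0.2,0]
    - [-0.01,0.2,0]
    - [0,0,0]
  angular:
    - [0,0,0]
    - [0,0,0]
    - [0,0,0]
    - [0,0,0]
  claw: [0,0,0,0]

```text
clock: 21.9
position: [0.5229, 0.173, 0.052]
ee_rot: [2.309, 2.13, 0.002]
force: [0.1, 1.6, 2.9]
width: 0.106
gripper_force: 6.0
```

Emit:
arm_command:
  dp:
    - [-0.05,0.19,0]
    - [-0.1,0.18,0]
    - [-0.13,0.15,0]
    - [0,0,0]
  angular:
    - [0,0,0]
    - [0,0,0]
    - [0,0,0]
    - [0,0,0]
  claw: [0,0,0,0]

```text
clock: 22.3
position: [0.5348, 0.1635, 0.0517]
ee_rot: [2.31, 2.129, -0.001]
force: [-0.4, 1.3, -1.4]
width: 0.105
gripper_force: 6.0
```

Emit:
arm_command:
  dp:
    - [-0.16,0.12,0]
    - [-0.18,0.08,0]
    - [-0.2,0.04,0]
    - [0,0,0]
  angular:
    - [0,0,0]
    - [0,0,0]
    - [0,0,0]
    - [0,0,0]
  claw: [0,0,0,0]

```text
clock: 22.7
position: [0.5384, 0.1497, 0.0518]
ee_rot: [-2.309, -2.13, 0.002]
force: [-4.1, 1.9, 0.5]
width: 0.105
gripper_force: 6.0
```

Emit:
arm_command:
  dp:
    - [0,0,0]
    - [0,0,0]
    - [0,0,0]
    - [0,0,-0.8]
    - [0,0,-1]
    - [0,0,-1]
    - [0,0,-1]
    - [0,0,-1]
    - [-1,0,0]
    - [-1,0,0]
  angular:
    - [0,0,0]
    - [0,0,0]
    - [0,0,0]
    - [0,0,0]
    - [0,0,0]
    - [0,0,0]
    - [0,0,0]
    - [0,0,0]
    - [0,0,0]
    - [0,0,0]
  claw: [0.3,0.35,0.4,0.4,0.4,0.4,0.4,0.4,0.4,0.4]

```text
clock: 23.7
position: [0.5358, 0.101, 0.1731]
ee_rot: [2.306, 2.131, 0.004]
force: [-0.0, -0.9, -0.2]
width: 0.4
gripper_force: 0.0
```

Emit:
arm_command:
  dp:
    - [-1,0,0]
    - [-1,0,0]
    - [-1,0,0]
    - [-1,0,0]
    - [-1,0,0]
    - [-1,0,0]
    - [-1,0,0]
    - [-1,0,0]
    - [-1,0,0]
    - [-1,0,0]
  angular:
    - [0,0,0]
    - [0,0,0]
    - [0,0,0]
    - [0,0,0]
    - [0,0,0]
    - [0,0,0]
    - [0,0,0]
    - [0,0,0]
    - [0,0,0]
    - [0,0,0]
  claw: [0.4,0.4,0.4,0.4,0.4,0.4,0.4,0.4,0.4,0.4]

```text
clock: 24.7
position: [0.5151, -0.1497, 0.1722]
ee_rot: [2.308, 2.13, 0.0]
force: [0.2, -0.3, 0.1]
width: 0.402
gripper_force: 0.0
```

Emit:
arm_command:
  dp:
    - [-1,-1,0]
    - [-1,-1,0]
    - [-1,-1,0]
    - [-1,-1,0]
    - [0,0,0]
    - [0,0,0]
  angular:
    - [0,0,0]
    - [0,0,0]
    - [0,0,0]
    - [0,0,0]
    - [0,0,0]
    - [0,0,0]
  claw: [0.4,0.4,0.4,0.4,0.4,0.4]

```text
clock: 25.3
position: [0.4071, -0.2408, 0.1723]
ee_rot: [2.31, 2.128, -0.0]
force: [-0.0, 0.3, 0.2]
width: 0.4
gripper_force: 0.0
```

Run:
```python
from h import *
im=arm.get_image("top");pins(im);cv2.imwrite("pics/t3.png",cv2.resize(im["frame"][150:300,200:400,::-1],None,fx=4,fy=4))
P=pts(im);T=P[:,:,:2]-np.array([.6816,.0325]);a=np.radians(-2.4)
tx=T@[np.cos(a),np.sin(a)];ty=T@[-np.sin(a),np.cos(a)];z=P[...,2]
for s in(-1,1):
    m=(abs(tx)<60)&(ty*s>0)&(abs(ty)<105)&(z>.038)&(z<.06)
    if m.any():print(s,m.sum(),(tx[m].max()+tx[m].min())/2,(ty[m].max()+ty[m].min())/2,np.median(z[m]))
```

```text
nest 132 n 496 17 rim c [  0.8 131.6] ext [60. 59.] pin [ 22.  127.9] z 0.0648 deg -11.0
nest -44 n 517 13 rim c [  0.6 -44.7] ext [60. 58.] pin [ 21.9 -47.6] z 0.0647 deg -9.0
-1 3263 -0.2084051038413114 -0.3863898596491278 0.04898579985759572
1 9883 -0.2651910719503453 0.32713625088811193 0.052984483846186335
```

View pics/t3.png

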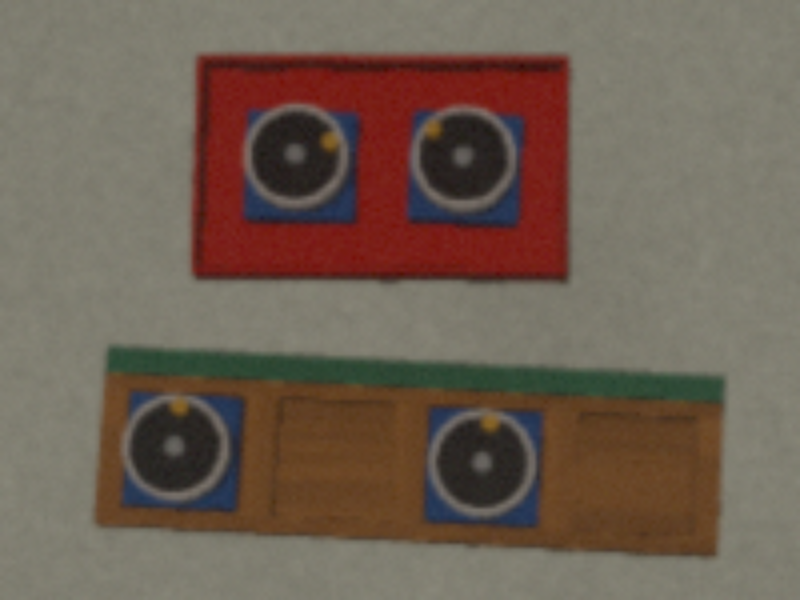

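The two sound pulleys sit in their nests with pins at the strip, (178,407) and (490,423). The two faulty ones stand in the tray at (297,155) and (463,155). The arm is clear, so I hand in.

```bash
python3 -c "
from cell import arm
print(arm.sign_off())"
```

```text
the job is handed in; nothing more can be done
None
```

I handed the job in at about 25 s of the 72 s allowed. Numbering from the left in the top view, pulleys 1 and 3 turned freely and sit in their nests with pins about 10° off the strip, while 2 and 4 dragged and stand in the red tray; the hand-in call returned no verdict.

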